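# Fasten the hasp of the residue box

## Robot

A 6-joint arm with a two-finger parallel gripper is mounted at the origin on the work surface. World frame = base frame: x ahead of the robot, y to its left, z up, the work surface at z = 0. Lengths are in m, angles in rad, forces in N, time in s.
With the tool pointing down it reaches from about 0.325 to 0.775 m from the base axis. Payload 9.3 kg.
Tool frame: the origin (TCP) lies at the very end of the fingers, on their centre line; the grasp point (between the pads) lies 19 mm behind it (r.pinch_z is the x of the grasp point in the tool frame, in m); x points along the fingers, y is the direction in which the jaws open and shut, and the axes are right-handed (so a half turn about x gives the same grasp; the last joint's range is limited). The gripper opens to 85 mm and grips with 20 to 120 N. Pads are 22 mm wide; open, the fingers measure 114 mm over their backs; the gripper's body (76 mm by 85 mm) begins 54 mm behind the grasp point. The pads swing forward as they close: fully open they stand 13 mm farther back than shut.
Start: joints at [-1.374, 0.259, 0.021, 1.334, 0, 1.418], TCP at [0.188, -0.517, 0.231] pointing down, gripper open.
Joint ranges: [-3.04, 3.04], [-0.91, 1.82], [-1.04, 1.36], [-1.92, 1.95], [-1.52, 1.45], [-3.14, 3.14]. Speed limits (rad/s): [2.22, 2.22, 2.79, 3.14, 3.14, 3.14].

## Interface

Orientations are given as [roll, pitch, yaw] about the fixed x, y, z axes, in that order (R = Rz(yaw) Ry(pitch) Rx(roll)).
In Python, from plant import sensors, vision, r gives the robot as it stands.
- The arm moves only by the shell command python3 -m pendant 'ROWS' [FORCE]. ROWS is JSON, a list of rows, each a list of 3 entries, a list of its own where there are three numbers: the closure, from -1 (fully open) to 1 (shut), so that 0 is half open, then the shift along the tool's x, y, z each as a share of 25 cm, from -1 to 1, then the turn, a rotation vector about the tool's x, y, z each as a share of 2 rad, from -1 to 1. A call has exactly 5 rows; each row shifts and turns the commanded pose from where the row before left it, along the tool's axes as they then stand; what a row does not reach is not made up. A row lasts 1/12 s, in which the tool goes at most 41.7 mm and 7.16 degrees, less where a joint would pass 70% of its speed; a pose out of reach is approached as far as the arm can. A call with a number of a shift or a turn outside -1 to 1 is refused whole. A call with a gripper value outside its range is refused whole. The fingers move at their own pace and stop on an object; FORCE is the grip in N (left out, the last holds). Time passes only in rows, so rows that do not move let the fingers close, or fill a call up. It gives the time, the measured TCP pose, the force and the opening at its end, in the units of the state.
- sensors.read_state(): the state, without advancing time (a new reading comes with each control period).
- vision.get_image(name): name is "scene" or "top" or "wrist"; returns (picture, depth): 384x512x3 uint8, red, green, blue; 384x512 float32, m along the optical axis (not along the pixel's ray), 0 where there is no reading.
- vision.camera_model(name): a dict with "fx", "fy", "cx", "cy" (pixels), "T" (4x4, takes a point from camera to world coordinates). Camera axes: x right, y up, looking along -z (the intrinsics and any distortion apply to the point x, -y, -z); pixel columns grow to the right and rows downward; lengths in m; the calibration is good to about 2 mm. A picture is of the moment at which its call begins: read the wrist's pose just before it. camera_model takes no time and is no camera call; for the wrist camera it gives the pose at the moment of the call.
- r.hand_in(): hands the job in, once; it reports no verdict.
The state is a dict: "t": time; "qpos": joint angles; "joint_vel": joint speeds; "effort": joint torques, N m; "tool_pos": TCP position; "eef_rot": TCP orientation; "contact_force": force on the tool from outside, world axes, zero at the start; "torque": the same for the moment, N m; "width": opening from 0.0 (shut) to 1.0 (fully open).
Only numpy, scipy, OpenCV 4.12 (cv2) and the standard library are available. Lean on these libraries where they do the work, as an engineer would, in place of code of your own. Each camera call takes 0.05 s, during which the arm holds its last target.

## Task

The lid of the grey residue box is shut but not fastened. Swing the steel hasp over so that it lies fully down flat with the turning staple standing up through its slot, then turn the staple a quarter turn, either way, so that its eye stands crosswise over the hasp and keeps it from lifting. Keep the lid shut and leave the other things on the bench where they are.

Things in the scene. Friction and masses are not known exactly. Their poses are not given: they have to be found in the camera images.
- residue_box: Fixed box of grey sheet steel, 310 mm deep (x) by 280 wide (y) by 130 high. Origin: centre of its underside; x from front to back. Its flat top is a fixed deck (front 130 mm) and, flush behind it, the hinged lid. On the lid two bow handles 26 mm high run along x at y = +105 and -105 mm, x = 20 to 100 mm. Hasp and staple lie on the middle line y = 0.
- lid (a joint): Angle of the lid (rad): 0 shut, as at the start; grows as it is raised about the box's back top edge. Only its own weight (1.3 kg) holds it.
- hasp (a joint): Angle of the hasp's strap about its pin (rad): 0 closed, flat on the deck, pointing to the box's front (-x); pi/2 upright; more leans back over the lid; range 0 to 2.7. The hinge is stiff (0.22 Nm): the strap stays at any angle it is left at and must be pressed down all the way.
- hasp_hinge (a point): Middle of the hasp's hinge pin, on the lid, 5 mm behind the box's centre, 7 mm above the lid's top (137 mm above the bench). Axes as the box; the pin runs along y. Its axis lies in the plane of the strap's face that is uppermost when closed.
- hasp_tab (a point): Point on that face of the strap, on its middle line, 128 mm from the pin; 7 mm above the deck when closed. Moves with the strap: -x runs to the free end, y along the pin. Strap: flat steel, 50 mm wide, 4 thick; a slot 19 mm wide along its middle, 62 to 112 mm from the pin; solid from 112 to 144 mm; then a tab turned up 45 degrees, 10 mm high, to 153 mm.
- staple (a joint): Turn of the staple about its upright swivel pin (rad), counter-clockwise from above positive: 0 in line with the hasp's slot (the strap passes over it within about 0.25 of that), +1.57 or -1.57 crosswise; stops at +-1.65. Light friction (0.06 Nm): it stays where left. Standing crosswise it blocks the strap from going on or off.
- staple_eye (a point): Centre of the staple's eye, on the swivel axis, 85 mm in front of the hasp pin, 27 mm above the deck. The eye is an upright closed loop of 10 mm round steel bar: 34 mm wide along x, 10 thick along y, 10.5 to 44 mm above the deck, on a 12 mm round pin; 37 mm of it stand above the closed strap. It can be pinched across its 10 mm from above.
- boat_rack: Loose stainless steel rack, 82 by 190 by 55 mm (190 along its y), with ceramic boats standing in round holes up to 101 mm high. Origin: centre of its underside.
- basin: Loose white porcelain evaporating basin, 114 mm across the rim, 46 mm high. Origin: centre of its underside.
- quartz_dish: Loose clear rounded quartz dish, 96 mm across, 34 mm high. Origin: centre of its underside.
- counterweight: Loose squat iron weight with a knob, 82 mm across, 70 mm high. Origin: centre of its underside.

How it is judged:
On the way:
1. the hasp lies down flat over the staple, which is still in line with the slot (value of joint hasp below 0.05 rad and value of joint staple between -0.6 and 0.6 rad), for 0.2 s.
At the end, for the whole second after the job is handed in: The hasp lies closed (its joint under 0.05 rad), the staple stands crosswise (at least 1.22 rad, 70 degrees, from in line with the slot, either way), the lid is shut (under 0.03 rad), all at rest, and the rack, basin, dish and counterweight are within 30 mm of where they began (value of joint hasp below 0.05 rad and (value of joint staple above 1.22 rad or value of joint staple below -1.22 rad) and value of joint lid below 0.03 rad and velocity of joint hasp below 0.05 rad/s and distance of each of boat_rack, basin, quartz_dish, counterweight from where it was at the start of the episode below 0.03 m); the robot touches nothing.
It fails at once if the lid is lifted (value of joint lid above 0.15 rad).
It fails at once if a bystander is pushed away or tipped over (distance of any of boat_rack, basin, quartz_dish, counterweight from where it was at the start of the episode above 0.03 m or angle between any of boat_rack, basin, quartz_dish, counterweight's own z axis and vertical above 0.5 rad).
It also fails if it takes over 58 s, if anything falls off the work surface, if the arm or the gripper's body presses on something with over 40 N, if the wrist force passes 120 N, or if a joint passes its speed limit or range.

## Working session

There is one attempt and no reset: what is moved stays moved. The work goes in short steps, Python scripts to look and compute and a shell command to move; the robot and the scene stay as the last step left them, time stands still between calls to the robot, and variables do not carry over. Pictures are saved under pics/ and viewed, and the job is handed in when it is done.

```bash
mkdir -p pics; ls; cat > h.py <<'E'
import numpy as np, cv2
from plant import sensors, vision, r
def snap(name,fn):
    p,d=vision.get_image(name); m=vision.camera_model(name)
    cv2.imwrite('pics/'+fn+'.png',p[:,:,::-1]); np.savez('pics/'+fn+'.npz',p=p,d=d,T=m['T'],k=[m['fx'],m['fy'],m['cx'],m['cy']])
    return m
def pt(fn,u,v,z=None):
    f=np.load('pics/'+fn+'.npz'); fx,fy,cx,cy=f['k']; T=f['T']
    ray=np.array([(u-cx)/fx,-(v-cy)/fy,-1.])
    if z is None:
        return (T@np.r_[ray*f['d'][int(round(v)),int(round(u))],1])[:3]
    w=T[:3,:3]@ray; return T[:3,3]+w*(z-T[2,3])/w[2]
E
python3 - <<'E'
from h import *
s=sensors.read_state(); print(s)
for n in('scene','top','wrist'):
    m=snap(n,n+'0'); print(n,{k:(np.round(v,3).tolist() if k=='T' else v) for k,v in m.items()})
E
```

```text
pics
{'t': 0.0, 'qpos': array([-1.37358446e+00,  2.59192655e-01,  2.07137560e-02,  1.33369028e+00,
        8.88488179e-06,  1.41821095e+00]), 'joint_vel': array([ 1.17353559e-03, -3.70734030e-04, -2.51256024e-05, -1.39208157e-04,
        1.52089211e-03,  6.39590280e-04]), 'effort': array([-2.48915763e-03, -5.55637980e+01,  3.44530213e+01,  1.38058502e-02,
       -2.54636625e-04,  8.95482941e-06]), 'tool_pos': array([ 0.18843559, -0.51639544,  0.23064702]), 'eef_rot': array([-1.72985347,  1.56942345,  1.76153642]), 'contact_force': array([0.14000973, 0.01353861, 0.00029946]), 'torque': array([-0.02278688,  0.00317197, -0.04022918]), 'width': 1.000690036624016}
scene {'fx': 412.8718950601835, 'fy': 412.8718950601835, 'cx': 258.89666251258996, 'cy': 190.65179598851626, 'T': [[0.256, -0.788, 0.561, 1.363], [0.967, 0.2, -0.16, -0.223], [0.014, 0.583, 0.813, 1.298], [0.0, 0.0, 0.0, 1.0]]}
top {'fx': 448.32044459753826, 'fy': 448.32044459753826, 'cx': 249.79229087457165, 'cy': 186.46209774341858, 'T': [[0.0, 0.985, -0.171, 0.268], [-1.0, -0.001, -0.006, -0.022], [-0.006, 0.171, 0.985, 1.805], [0.0, 0.0, 0.0, 1.0]]}
wrist {'fx': 308.9262803576866, 'fy': 308.9262803576866, 'cx': 257.36992197467924, 'cy': 191.40831449507667, 'T': [[0.343, 0.894, 0.29, 0.263], [-0.939, 0.326, 0.105, -0.49], [-0.0, -0.309, 0.951, 0.373], [0.0, 0.0, 0.0, 1.0]]}
```

View pics/scene0.png

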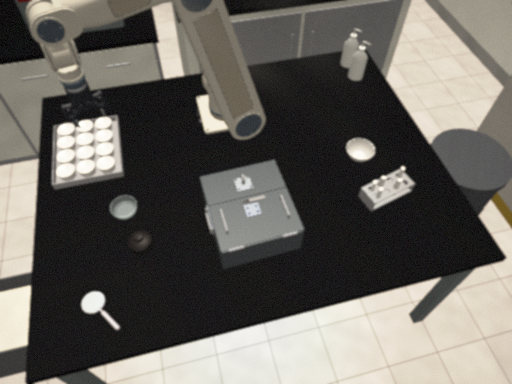

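View pics/top0.png

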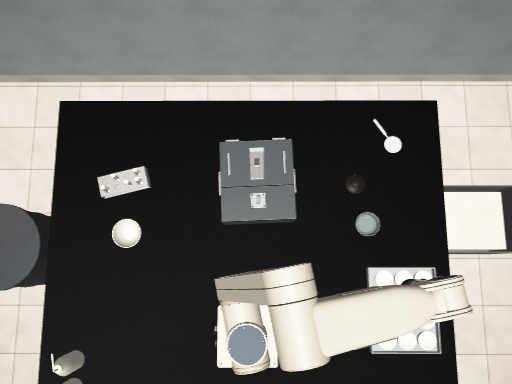

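View pics/wrist0.png

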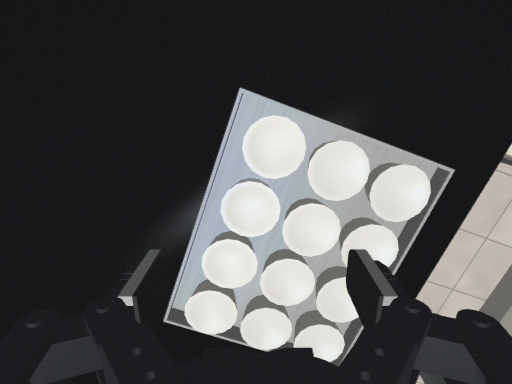

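The box is around (257,180) in the top view, with the hasp leaning back over the lid at about (257,163) and the staple at about (258,200). I'll enlarge both views.

```bash
python3 - <<'E'
from h import *
a=cv2.imread('pics/top0.png')[130:230,205:310]; b=cv2.imread('pics/scene0.png')[150:275,190:315]
cv2.imwrite('pics/c1.png',cv2.resize(a,None,fx=6,fy=6,interpolation=2)[:600]); cv2.imwrite('pics/c2.png',cv2.resize(b,None,fx=4.8,fy=4.8,interpolation=2))
for u,v in((221,187),(295,186),(222,219),(296,219),(221,140),(292,138)): print(u,v,pt('top0',u,v),pt('top0',u,v,.13))
E
```

```text
221 187 [0.56054092 0.09936259 0.11338866] [0.55767073 0.09817318 0.13      ]
295 186 [ 0.57391139 -0.18933239  0.05768964] [ 0.5612622  -0.18239724  0.13      ]
222 219 [0.43562631 0.09280252 0.1337893 ] [0.43600579 0.09306228 0.13      ]
296 219 [ 0.44925955 -0.19694425 -0.00367877] [ 0.43588198 -0.18399578  0.13      ]
221 140 [0.77535912 0.10884333 0.01184388] [0.74194421 0.10023741 0.13      ]
292 138 [ 0.78638689 -0.1857081   0.00156905] [ 0.7494878  -0.17403196  0.13      ]
```

View pics/c1.png

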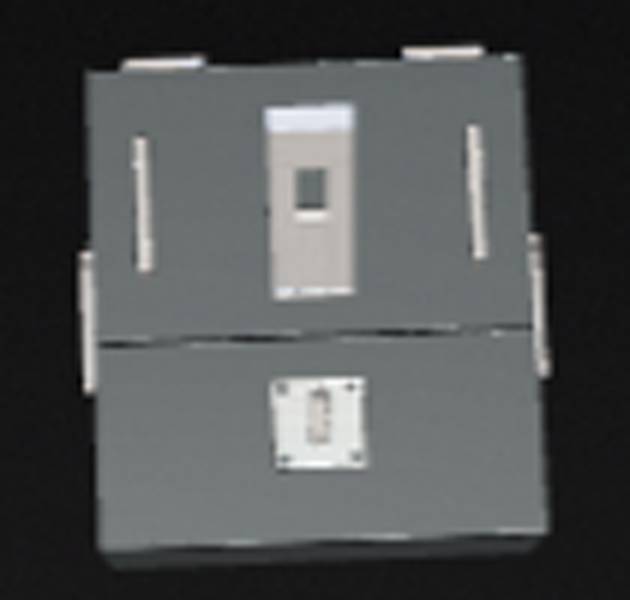

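View pics/c2.png

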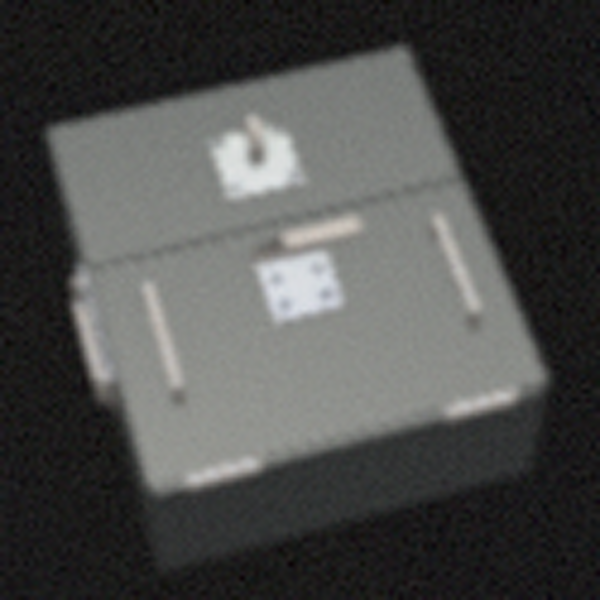

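```bash
python3 - <<'E'
from h import *
P={k:pt('top0',205+u/6,130+v/6,.13) for k,(u,v) in dict(fl=(99,548),fr=(547,533),bl=(86,70),br=(522,55),sl=(100,344),sr=(533,326)).items()}
for k in P: print(k,P[k])
print('w',np.linalg.norm(P['fl']-P['fr']),'d',np.linalg.norm(P['fl']-P['bl']),np.linalg.norm(P['fr']-P['br']))
c=sum(P[k] for k in('fl','fr','bl','br'))/4; print(c)
for a,b in(('fr','fl'),('br','bl'),('sr','sl')):
    d=P[b]-P[a]; print(np.arctan2(-d[0],d[1]))
for a,b in(('fl','bl'),('fr','br')):
    d=P[b]-P[a]; print(np.arctan2(d[1],d[0]))
# hasp depth
f=np.load('pics/top0.npz')
for v in range(142,184,2): print(v,[np.round(pt('top0',u,v),3).tolist() for u in(252,257,262)])
for v in range(192,210): print(v,[np.round(pt('top0',u,v)[2],3) for u in range(254,263)])
E
```

```text
fl [0.42725207 0.09483988 0.13      ]
fr [ 0.43650695 -0.18463009  0.13      ]
bl [0.73530286 0.10660078 0.13      ]
br [ 0.7448285  -0.17395771  0.13      ]
sl [0.55638555 0.09562939 0.13      ]
sr [ 0.56768384 -0.17808455  0.13      ]
w 0.2796231721914497 d 0.3082752169237951 0.3085061980404327
[ 0.5859726  -0.03928678  0.13      ]
0.03310374057059472
0.03393936280012775
0.0412543081973244
0.03815990495026995
0.03460062897317024
142 [[0.732, -0.02, 0.136], [0.736, -0.039, 0.122], [0.735, -0.058, 0.126]]
144 [[0.726, -0.02, 0.13], [0.727, -0.039, 0.127], [0.725, -0.058, 0.133]]
146 [[0.717, -0.02, 0.132], [0.717, -0.039, 0.133], [0.717, -0.058, 0.133]]
148 [[0.674, -0.02, 0.265], [0.674, -0.037, 0.265], [0.673, -0.055, 0.271]]
150 [[0.667, -0.02, 0.265], [0.666, -0.037, 0.268], [0.668, -0.055, 0.263]]
152 [[0.663, -0.02, 0.25], [0.661, -0.037, 0.258], [0.662, -0.055, 0.254]]
154 [[0.655, -0.02, 0.255], [0.656, -0.037, 0.252], [0.657, -0.055, 0.245]]
156 [[0.65, -0.02, 0.244], [0.65, -0.038, 0.245], [0.651, -0.055, 0.243]]
158 [[0.646, -0.02, 0.232], [0.67, -0.039, 0.132], [0.645, -0
[... 3364 characters left out ...]
5)]
206 [np.float64(0.13), np.float64(0.135), np.float64(0.134), np.float64(0.133), np.float64(0.136), np.float64(0.131), np.float64(0.125), np.float64(0.13), np.float64(0.131)]
207 [np.float64(0.127), np.float64(0.13), np.float64(0.138), np.float64(0.13), np.float64(0.137), np.float64(0.127), np.float64(0.135), np.float64(0.13), np.float64(0.137)]
208 [np.float64(0.127), np.float64(0.134), np.float64(0.13), np.float64(0.128), np.float64(0.125), np.float64(0.129), np.float64(0.125), np.float64(0.134), np.float64(0.13)]
209 [np.float64(0.138), np.float64(0.129), np.float64(0.129), np.float64(0.126), np.float64(0.131), np.float64(0.136), np.float64(0.126), np.float64(0.133), np.float64(0.135)]
```

```bash
cat >> h.py <<'E'
from scipy.spatial.transform import Rotation as Ro
def st():
    s=sensors.read_state(); R=Ro.from_euler('xyz',s['eef_rot']).as_matrix(); return s,R
YAW=0.036
def goal(p,yaw=YAW,flip=1):
    """shift in tool axes (share) and turn (share) toward tool-down pose with tool y along flip*box y"""
    s,R=st(); d=R.T@(np.array(p)-s['tool_pos'])/.25
    y=flip*np.array([-np.sin(yaw),np.cos(yaw),0]); x=np.array([0,0,-1.]); G=np.c_[x,y,np.cross(x,y)]
    rv=Ro.from_matrix(R.T@G).as_rotvec()/2
    print('t',round(s['t'],2),'tcp',s['tool_pos'].round(4),'F',s['contact_force'].round(1),'w',round(s['width'],2),'q',s['qpos'].round(2))
    print('shift share',d.round(3),'rows',(np.abs(np.linalg.norm(d))/.1667).round(1),' turn share',rv.round(4),'rows',(np.linalg.norm(rv)/.0625).round(1))
E
python3 - <<'E'
from h import *
s,R=st(); print(R.round(3))
m=vision.camera_model('wrist'); T=m['T']; print('cam in tool',(R.T@(T[:3,3]-s['tool_pos'])).round(3),(R.T@T[:3,:3]).round(2))
for f in(1,-1): goal([.45,-.04,.36],flip=f)
for u,v in((355,184),(367,224)): print(pt('top0',u,v,.03))
E
```

```text
[[-0.     0.343 -0.939]
 [ 0.001 -0.939 -0.343]
 [-1.    -0.001 -0.   ]]
cam in tool [-0.142  0.    -0.079] [[-0.    0.31 -0.95]
 [ 1.    0.   -0.  ]
 [ 0.   -0.95 -0.31]]
t 0.15 tcp [ 0.1884 -0.5165  0.2308] F [ 0.8  0.6 -0.3] w 1.0 q [-1.37  0.26  0.02  1.33  0.    1.42]
shift share [-0.515 -1.433 -1.636] rows 13.4  turn share [-1.4139e+00 -7.0000e-04  0.0000e+00] rows 22.6
t 0.15 tcp [ 0.1884 -0.5165  0.2308] F [ 0.8  0.6 -0.3] w 1.0 q [-1.37  0.26  0.02  1.33  0.    1.42]
shift share [-0.515 -1.433 -1.636] rows 13.4  turn share [0.1569 0.     0.0005] rows 2.5
[ 0.58668735 -0.43295746  0.03      ]
[ 0.42594556 -0.47391559  0.03      ]
```

```bash
python3 -m pendant '[[1,[-0.16,0,0],[0.06,0,0]],[1,[-0.16,0,0],[0.06,0,0]],[1,[-0.16,0,0],[0.037,0,0]],[1,[0,-0.1,-0.1],[0,0,0]],[1,[0,-0.1,-0.1],[0,0,0]]]' 40; python3 -c "
from h import *
goal([.42,-.04,.36],flip=-1)"
```

```text
t: 0.57
tool_pos: [0.2367, -0.4663, 0.3532]
eef_rot: [1.839, 1.567, -1.27]
contact_force: [0.5, -0.2, -0.6]
width: 0.297
t 0.57 tcp [ 0.2367 -0.4663  0.3532] F [ 0.5 -0.2 -0.6] w 0.3 q [-1.26  0.2   0.25  1.62 -0.    1.85]
shift share [-0.033 -1.681 -0.788] rows 11.1  turn share [-0.0019 -0.0006 -0.0021] rows 0.0
```

```bash
for i in 1; do python3 -m pendant '[[1,[0,0,0],[-0.0625,0,0]],[1,[0,0,0],[-0.0625,0,0]],[1,[0,0,0],[-0.0625,0,0]],[1,[0,0,0],[-0.0625,0,0]],[1,[0,0,0],[-0.0625,0,0]]]' >/dev/null
python3 -m pendant '[[1,[0,0,0],[-0.0625,0,0]],[1,[0,0,0],[-0.0625,0,0]],[1,[0,0,0],[-0.0625,0,0]],[1,[0,0,0],[-0.0625,0,0]],[1,[0,0,0],[-0.0625,0,0]]]' >/dev/null
python3 -m pendant '[[1,[0,0,0],[-0.0625,0,0]],[1,[0,0,0],[-0.0625,0,0]],[1,[0,0,0],[-0.0625,0,0]],[1,[0,0,0],[-0.0625,0,0]],[1,[0,0,0],[-0.0625,0,0]]]' >/dev/null
python3 -m pendant '[[1,[0,0,0],[-0.0625,0,0]],[1,[0,0,0],[-0.0625,0,0]],[1,[0,0,0],[-0.0625,0,0]],[1,[0,0,0],[-0.0625,0,0]],[1,[0,0,0],[-0.0625,0,0]]]' >/dev/null
python3 -m pendant '[[1,[0,0,0],[-0.0625,0,0]],[1,[0,0,0],[-0.0625,0,0]],[1,[0,0,0],[-0.0625,0,0]],[1,[0,0,0],[-0.0625,0,0]],[1,[0,0,0],[-0.0625,0,0]]]';done; python3 -c "
from h import *
goal([.42,-.04,.36])"
```

```text
t: 2.65
tool_pos: [0.2366, -0.4649, 0.351]
eef_rot: [1.807, 1.57, 1.832]
contact_force: [-0.5, 0.3, 0.1]
width: -0.002
t 2.65 tcp [ 0.2366 -0.4649  0.351 ] F [-0.5  0.3  0.1] w -0.0 q [-1.26  0.2   0.25  1.62  0.   -1.29]
shift share [-0.035  1.68   0.776] rows 11.1  turn share [-0.0053 -0.0001 -0.0003] rows 0.1
```

```bash
python3 -m pendant '[[1,[0,0.14,0.065],[0,0,0]],[1,[0,0.14,0.065],[0,0,0]],[1,[0,0.14,0.065],[0,0,0]],[1,[0,0.14,0.065],[0,0,0]],[1,[0,0.14,0.065],[0,0,0]]]' >/dev/null
python3 -m pendant '[[1,[-0.02,0.14,0.065],[0,0,0]],[1,[0,0.14,0.065],[0,0,0]],[1,[0,0.14,0.065],[0,0,0]],[1,[0,0.14,0.065],[0,0,0]],[1,[0,0.14,0.065],[-0.005,0,0]]]' >/dev/null
python3 -m pendant '[[1,[0,0.14,0.065],[0,0,0]],[1,[0,0.14,0.065],[0,0,0]],[1,[0,0,0],[0,0,0]],[1,[0,0,0],[0,0,0]],[1,[0,0,0],[0,0,0]]]'; python3 -c "
from h import *
goal([.42,-.04,.36]); snap('wrist','w1')
goal([.42,-.04,.36])"
```

```text
t: 3.9
tool_pos: [0.4227, -0.0409, 0.3561]
eef_rot: [-2.93, 1.57, -2.9]
contact_force: [0.3, -0.1, 0.9]
width: -0.006
t 3.9 tcp [ 0.4227 -0.0409  0.3561] F [ 0.3 -0.1  0.9] w -0.01 q [-0.29  0.03  0.06  1.6  -0.   -0.32]
shift share [-0.016  0.004 -0.011] rows 0.1  turn share [-0.0028 -0.0003  0.0001] rows 0.0
t 3.95 tcp [ 0.4226 -0.0415  0.3562] F [ 0.1 -0.3  0.2] w 0.0 q [-0.3   0.03  0.06  1.6  -0.   -0.32]
shift share [-0.015  0.006 -0.01 ] rows 0.1  turn share [-0.0036 -0.0002  0.0001] rows 0.1
```

View pics/w1.png

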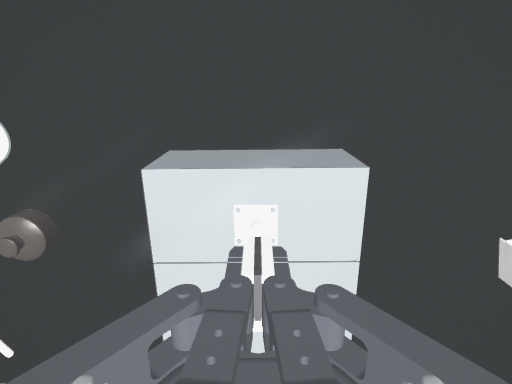

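```bash
python3 - <<'E'
from h import *
a=cv2.imread('pics/w1.png')[190:290,200:315]
cv2.imwrite('pics/c3.png',cv2.resize(a,None,fx=6,fy=6,interpolation=2))
E
```

```text
(no output)
```

View pics/c3.png

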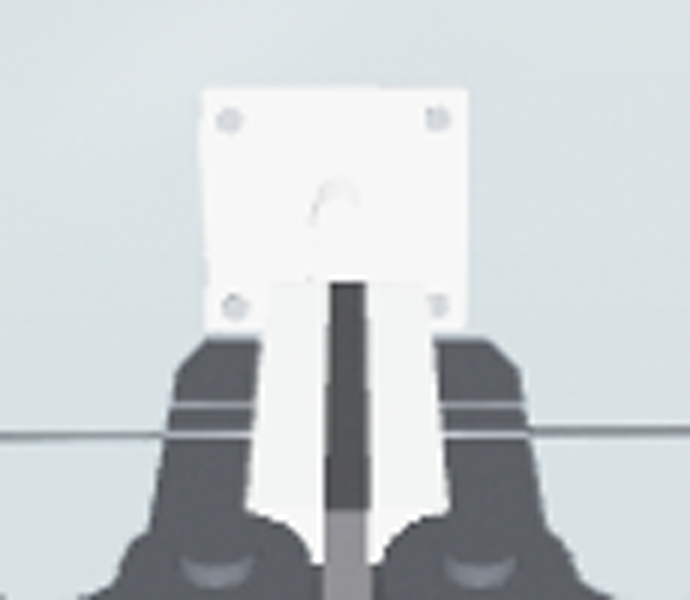

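```bash
python3 - <<'E'
from h import *
print('plate w',pt('w1',256.1,225.1,.134),'w corners',[pt('w1',200+u/6,190+v/6,.132).round(4).tolist() for u,v in((203,88),(468,88),(205,333))])
print('plate top',pt('top0',205+320/6,130+423/6,.134))
for v in(392,440): print('staple top',pt('top0',205+318.5/6,130+v/6,.170))
print('staple front w',pt('w1',200+338/6,190+180/6,.165))
c=np.array([.586,-.0393]);x=np.array([np.cos(.036),np.sin(.036)])
print('pred staple',c-.08*x,'pin',c+.005*x)
E
```

```text
plate w [ 0.50798719 -0.04112959  0.134     ] w corners [[0.4815, -0.0701, 0.132], [0.4799, -0.0142, 0.132], [0.5392, -0.0693, 0.132]]
plate top [ 0.5053096 -0.0432073  0.134    ]
staple top [ 0.5194419  -0.04188227  0.17      ]
staple top [ 0.48968551 -0.04179364  0.17      ]
staple front w [ 0.48740763 -0.04129382  0.165     ]
pred staple [ 0.50605183 -0.04217938] pin [ 0.59099676 -0.03912004]
```

```bash
python3 -m pendant '[[1,[0,0,0.155],[0,0,0]],[1,[0,0,0.155],[0,0,0]],[1,[0,0,0.155],[0,0,0]],[1,[0,0,0.155],[0,0,0]],[1,[0,0,0.155],[0,0,0]]]' >/dev/null
python3 -m pendant '[[1,[0,0,0.155],[0,0,0]],[1,[0,0,0.155],[0,0,0]],[1,[0,0,0.155],[0,0,0]],[1,[0,0,0],[0,0,0]],[1,[0,0,0],[0,0,0]]]'; python3 -c "
from h import *
goal([.735,-.034,.238]);"
```

```text
t: 4.78
tool_pos: [0.725, -0.0353, 0.3529]
eef_rot: [2.995, 1.566, 3.022]
contact_force: [-0.3, -0.2, -0.6]
width: -0.001
t 4.78 tcp [ 0.725  -0.0353  0.3529] F [-0.3 -0.2 -0.6] w -0.0 q [-0.16  0.66  0.99  1.91 -0.   -0.19]
shift share [0.459 0.004 0.042] rows 2.8  turn share [-0.0048 -0.0023 -0.0003] rows 0.1
```

```bash
python3 -m pendant '[[1,[0.09,0,0],[0,0,0]],[1,[0.09,0,0],[0,0,0]],[1,[0.05,0,0],[0,0,0]],[1,[0,0,0],[0,0,0]],[1,[0,0,0],[0,0,0]]]'; python3 -c "
from h import *
goal([.725,-.034,.238]);"
```

```text
t: 5.2
tool_pos: [0.7213, -0.0336, 0.3012]
eef_rot: [-0.313, 1.57, -0.285]
contact_force: [-0.5, 0.3, 0.5]
width: -0.0
t 5.2 tcp [ 0.7213 -0.0336  0.3012] F [-0.5  0.3  0.5] w -0.0 q [-0.16  0.59  0.74  1.71 -0.   -0.19]
shift share [ 0.253 -0.002  0.015] rows 1.5  turn share [-0.0042  0.0002  0.0001] rows 0.1
```

```bash
python3 -m pendant '[[1,[0.1,0,0],[0,0,0]],[1,[0.1,0,0],[0,0,0]],[1,[0.04,0,0],[0,0,0]],[1,[0,0,-0.08],[0,0,0]],[1,[0,0,-0.04],[0,0,0]]]'; python3 -c "
from h import *
goal([.67,-.036,.24]);snap('scene','s2')
a=cv2.imread('pics/s2.png')[120:275,170:325]; cv2.imwrite('pics/c4.png',cv2.resize(a,None,fx=3.8,fy=3.8,interpolation=2))"
```

```text
t: 5.62
tool_pos: [0.6915, -0.034, 0.2407]
eef_rot: [-0.78, 1.571, -0.751]
contact_force: [0.0, -0.1, 0.7]
width: 0.002
t 5.62 tcp [ 0.6915 -0.034   0.2407] F [ 0.  -0.1  0.7] w 0.0 q [-0.17  0.51  0.44  1.5  -0.   -0.2 ]
shift share [ 0.003 -0.006 -0.086] rows 0.5  turn share [-0.0037  0.0001  0.0001] rows 0.1
```

View pics/c4.png

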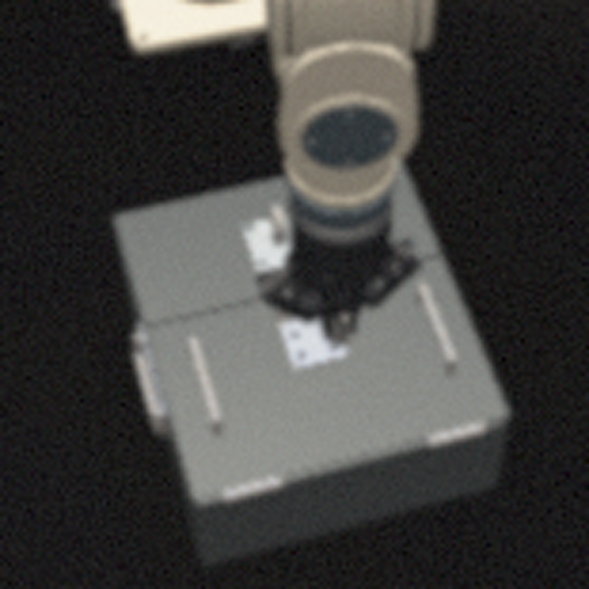

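```bash
python3 -m pendant '[[1,[0,0,-0.06],[0,0,0]],[1,[0,0,-0.06],[0,0,0]],[1,[0,0,-0.06],[0,0,0]],[1,[0,0,-0.06],[0,0,0]],[1,[0,0,-0.06],[0,0,0]]]'
python3 -m pendant '[[1,[0,0,-0.06],[0,0,0]],[1,[0,0,-0.06],[0,0,0]],[1,[0,0,-0.03],[0,0,0]],[1,[0,0,0],[0,0,0]],[1,[0,0,0],[0,0,0]]]'; python3 -c "
from h import *
goal([.56,-.039,.24]);snap('scene','s3')
a=cv2.imread('pics/s3.png')[120:275,170:325]; cv2.imwrite('pics/c5.png',cv2.resize(a,None,fx=3.8,fy=3.8,interpolation=2))"
```

```text
t: 6.08
tool_pos: [0.618, -0.0361, 0.2422]
eef_rot: [-0.198, 1.566, -0.17]
contact_force: [2.2, -0.7, 0.6]
width: -0.002
t: 6.5
tool_pos: [0.5809, -0.037, 0.241]
eef_rot: [-0.235, 1.569, -0.206]
contact_force: [-0.8, 0.3, -0.4]
width: 0.001
t 6.5 tcp [ 0.5809 -0.037   0.241 ] F [-0.8  0.3 -0.4] w 0.0 q [-0.21  0.31  0.12  1.38  0.   -0.24]
shift share [ 0.004 -0.006 -0.084] rows 0.5  turn share [-0.0037  0.0011  0.0003] rows 0.1
```

View pics/c5.png

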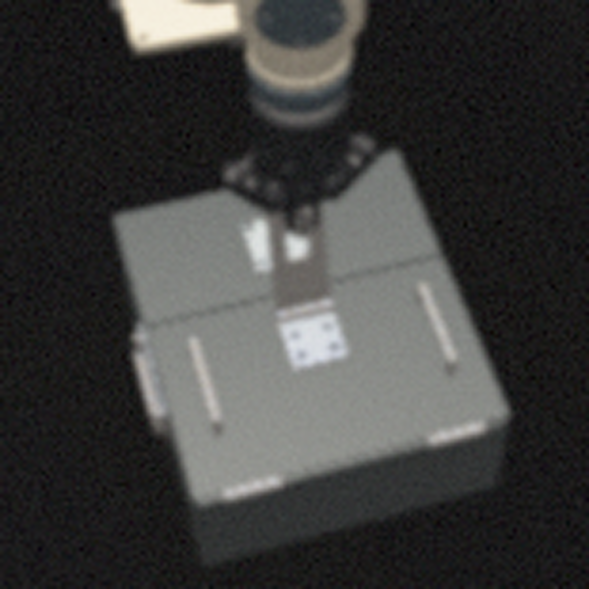

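```bash
python3 -m pendant '[[1,[-0.1,0,0],[0,0,0]],[1,[0.01,0,-0.06],[0,0,0]],[1,[0.02,0,-0.07],[0,0,0]],[1,[0.02,0,-0.06],[0,0,0]],[1,[0,0,0],[0,0,0]]]'
python3 -m pendant '[[1,[0.04,0,-0.06],[0,0,0]],[1,[0.05,0,-0.06],[0,0,0]],[1,[0.055,0,-0.045],[0,0,0]],[1,[0.055,0,-0.04],[0,0,0]],[1,[0,0,0],[0,0,0]]]'; python3 -c "
from h import *
goal([.473,-.0435,.184]);snap('scene','s4')
a=cv2.imread('pics/s4.png')[120:275,170:325]; cv2.imwrite('pics/c6.png',cv2.resize(a,None,fx=3.8,fy=3.8,interpolation=2))"
```

```text
t: 6.97
tool_pos: [0.5317, -0.0379, 0.2518]
eef_rot: [2.96, 1.569, 2.989]
contact_force: [0.4, 0.5, 0.5]
width: -0.001
t: 7.38
tool_pos: [0.4807, -0.0393, 0.2004]
eef_rot: [2.856, 1.567, 2.885]
contact_force: [-0.4, -0.5, 0.0]
width: -0.002
t 7.38 tcp [ 0.4807 -0.0393  0.2004] F [-0.4 -0.5  0. ] w -0.0 q [-0.26  0.16 -0.19  1.23  0.   -0.28]
shift share [ 0.066 -0.016 -0.031] rows 0.4  turn share [-0.0035 -0.0017 -0.0005] rows 0.1
```

View pics/c6.png

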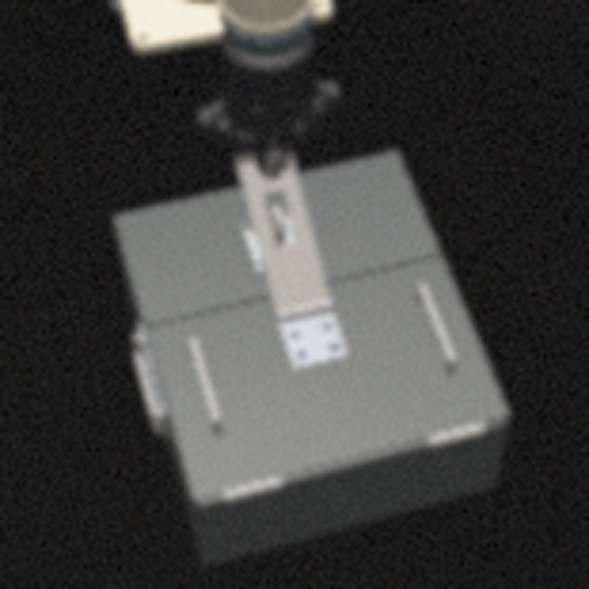

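```bash
python3 -m pendant '[[1,[0.05,-0.008,-0.025],[0,0,0]],[1,[0.05,0,-0.015],[0,0,0]],[1,[0.05,0,-0.012],[0,0,0]],[1,[0.04,0,-0.008],[0,0,0]],[1,[0,0,0],[0,0,0]]]'; python3 -c "
from h import *
goal([.465,-.0435,.135])"
```

```text
t: 7.85
tool_pos: [0.4676, -0.042, 0.1539]
eef_rot: [2.789, 1.569, 2.818]
contact_force: [-0.2, -0.0, 0.4]
width: 0.003
t 7.85 tcp [ 0.4676 -0.042   0.1539] F [-0.2 -0.   0.4] w 0.0 q [-0.27  0.16 -0.31  1.1   0.   -0.3 ]
shift share [ 0.076 -0.006 -0.01 ] rows 0.5  turn share [-0.0035 -0.0007 -0.0002] rows 0.1
```

```bash
python3 -m pendant '[[1,[0.03,0,-0.004],[0,0,0]],[1,[0.02,0,-0.004],[0,0,0]],[1,[0.012,0,0],[0,0,0]],[1,[0.008,0,0],[0,0,0]],[1,[0,0,0],[0,0,0]]]'; python3 -c "
from h import *
goal([.465,-.0435,.135])"
```

```text
t: 8.27
tool_pos: [0.4652, -0.042, 0.1372]
eef_rot: [-0.298, 1.57, -0.269]
contact_force: [0.5, -0.3, 0.2]
width: 0.001
t 8.27 tcp [ 0.4652 -0.042   0.1372] F [ 0.5 -0.3  0.2] w 0.0 q [-0.27  0.17 -0.35  1.06  0.   -0.3 ]
shift share [ 0.009 -0.006 -0.001] rows 0.1  turn share [-0.0034  0.0001  0.    ] rows 0.1
```

```bash
python3 -m pendant '[[1,[0.008,0,0],[0,0,0]],[1,[0.006,0,0],[0,0,0]],[1,[0,0,0],[0,0,0]],[1,[0,0,0],[0,0,0]],[1,[0,0,0],[0,0,0]]]'; python3 -c "
from h import *
goal([.465,-.0435,.135])"
```

```text
t: 8.68
tool_pos: [0.4653, -0.0421, 0.1365]
eef_rot: [-0.367, 1.567, -0.337]
contact_force: [-10.5, 2.4, 31.1]
width: 0.001
t 8.68 tcp [ 0.4653 -0.0421  0.1365] F [-10.5   2.4  31.1] w 0.0 q [-0.27  0.17 -0.35  1.05 -0.   -0.3 ]
shift share [ 0.006 -0.006 -0.002] rows 0.1  turn share [-0.0033  0.0017  0.0007] rows 0.1
```

```bash
python3 -m pendant '[[1,[-0.05,0,0],[0,0,0]],[1,[-0.15,0,0],[0,0,0]],[0,[-0.15,0,0],[0,0,0]],[0,[-0.05,0,0],[0,0,0]],[0,[0,0,0],[0,0,0]]]'; python3 -c "
from h import *
goal([.506,-.042,.24])
snap('top','t3');snap('wrist','w3');snap('scene','s5')
a=cv2.imread('pics/s5.png')[150:275,180:305]; cv2.imwrite('pics/c7.png',cv2.resize(a,None,fx=4.8,fy=4.8,interpolation=2))"
```

```text
t: 9.1
tool_pos: [0.4663, -0.0423, 0.2372]
eef_rot: [-0.3, 1.565, -0.27]
contact_force: [0.1, 0.3, 0.3]
width: 0.415
t 9.1 tcp [ 0.4663 -0.0423  0.2372] F [0.1 0.3 0.3] w 0.42 q [-0.27  0.11 -0.15  1.3  -0.   -0.3 ]
shift share [-0.01  -0.003  0.159] rows 1.0  turn share [-0.0034  0.003   0.0009] rows 0.1
```

View pics/c7.png

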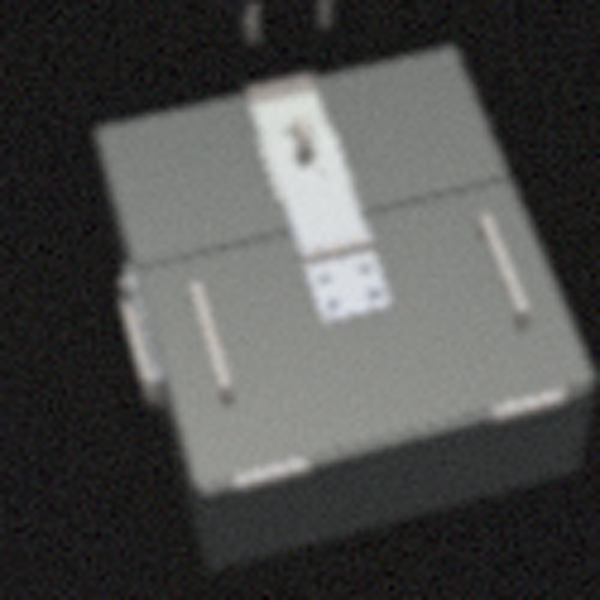

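View pics/w3.png

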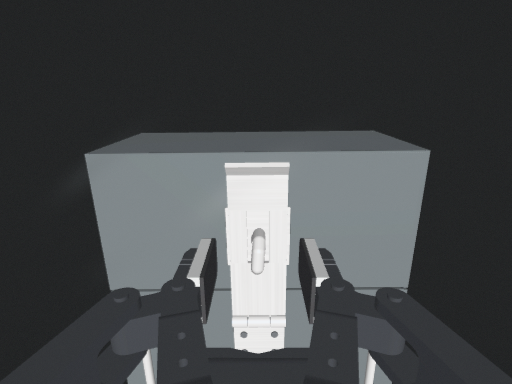

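The wrist view shows the strap flat on the deck. The staple stands through its slot at about (258,250), nearly in line.

```bash
python3 - <<'E'
from h import *
a=cv2.imread('pics/w3.png')[195:335,180:335]
cv2.imwrite('pics/c8.png',cv2.resize(a,None,fx=4.2,fy=4.2,interpolation=2))
for v in (234,240,250,260,266): print(v,pt('w3',258,v,.172),pt('w3',258,v))
for u,v in((230,180),(288,180),(258,295),(258,200)): print(pt('w3',u,v))
E
```

```text
234 [ 0.48464952 -0.04133556  0.172     ] [ 0.49084258 -0.04113016  0.15933956]
240 [ 0.48949511 -0.04119114  0.172     ] [ 0.49264305 -0.04108723  0.16586295]
250 [ 0.49771802 -0.04094607  0.172     ] [ 0.49786555 -0.04094124  0.17173337]
260 [ 0.50613009 -0.04069536  0.172     ] [ 0.5056841  -0.04070989  0.17275014]
266 [ 0.51127087 -0.04054214  0.172     ] [ 0.51044232 -0.04056904  0.17333684]
[ 0.45492479 -0.06480621  0.135744  ]
[ 0.45533909 -0.0172475   0.12949742]
[ 0.56367403 -0.03892193  0.13649681]
[ 0.47179903 -0.04165724  0.13473041]
```

View pics/c8.png

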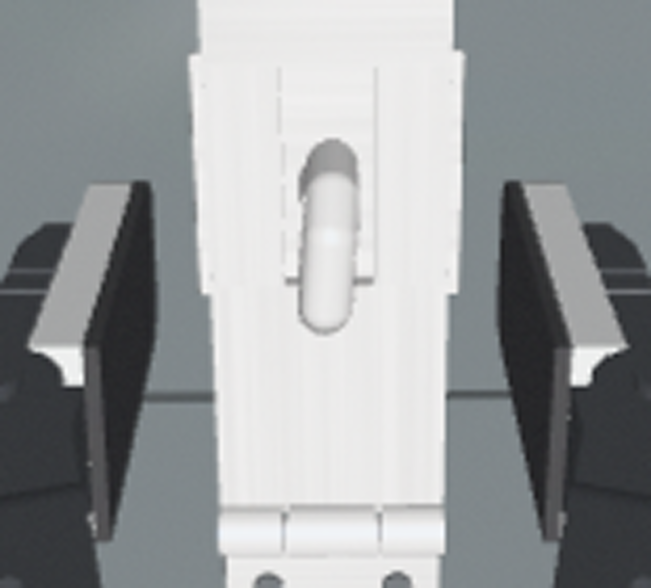

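```bash
python3 -m pendant '[[0,[0,0,0.1],[0,0,0]],[0,[0,0,0.055],[0,0,0]],[0,[0.1,0,0],[0,0,0]],[0,[0.1,0,0],[0,0,0]],[0,[0.08,0,0],[0,0,0]]]'; python3 -c "
from h import *
goal([.506,-.0415,.143])
snap('wrist','w4')"
```

```text
t: 9.67
tool_pos: [0.5027, -0.0405, 0.1604]
eef_rot: [2.867, 1.567, 2.896]
contact_force: [-0.6, -0.2, 0.6]
width: 0.503
t 9.67 tcp [ 0.5027 -0.0405  0.1604] F [-0.6 -0.2  0.6] w 0.5 q [-0.25  0.22 -0.22  1.14 -0.   -0.28]
shift share [ 0.07  -0.004  0.013] rows 0.4  turn share [-0.0033 -0.0017 -0.0005] rows 0.1
```

View pics/w4.png

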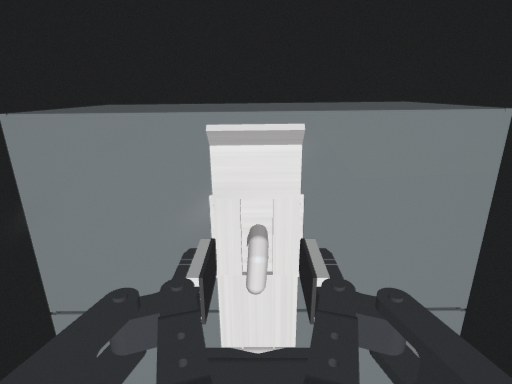

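The staple eye at (258,255) is centred between the open pads, so I'll go down and pinch it.

```bash
python3 -m pendant '[[0,[0.04,-0.003,0.012],[0,0,0]],[0,[0.022,0,0],[0,0,0]],[0,[0,0,0],[0,0,0]],[1,[0,0,0],[0,0,0]],[1,[0,0,0],[0,0,0]]]' 40;  python3 -m pendant '[[1,[0,0,0],[0,0,0]],[1,[0,0,0],[0,0,0]],[1,[0,0,0],[0,0,0]],[1,[0,0,0],[0,0,0]],[1,[0,0,0],[0,0,0]]]'; python3 -c "
from h import *
goal([.506,-.0415,.143])"
```

```text
t: 10.13
tool_pos: [0.5071, -0.0416, 0.1489]
eef_rot: [-0.293, 1.57, -0.264]
contact_force: [-0.7, 0.2, -0.6]
width: 0.228
t: 10.55
tool_pos: [0.5068, -0.041, 0.149]
eef_rot: [0.538, 1.569, 0.568]
contact_force: [-2.5, 5.1, 6.5]
width: 0.106
t 10.55 tcp [ 0.5068 -0.041   0.149 ] F [-2.5  5.1  6.5] w 0.11 q [-0.25  0.23 -0.24  1.11  0.   -0.28]
shift share [ 0.024 -0.002 -0.003] rows 0.1  turn share [-0.0032  0.0006 -0.0004] rows 0.1
```

```bash
python3 -m pendant '[[1,[0,0,0],[0.051,0,0]],[1,[0,0,0],[0.051,0,0]],[1,[0,0,0],[0.051,0,0]],[1,[0,0,0],[0.051,0,0]],[1,[0,0,0],[0.051,0,0]]]';python3 -m pendant '[[1,[0,0,0],[0.051,0,0]],[1,[0,0,0],[0.051,0,0]],[1,[0,0,0],[0.051,0,0]],[1,[0,0,0],[0.051,0,0]],[1,[0,0,0],[0.051,0,0]]]'
```

```text
t: 10.97
tool_pos: [0.507, -0.0403, 0.149]
eef_rot: [1.391, 1.568, 0.906]
contact_force: [-0.5, 9.6, 6.8]
width: 0.098
t: 11.38
tool_pos: [0.5074, -0.0398, 0.149]
eef_rot: [1.89, 1.566, 0.896]
contact_force: [3.0, 12.1, 5.1]
width: 0.107
```

```bash
python3 -m pendant '[[1,[0,0,0],[0.051,0,0]],[1,[0,0,0],[0.051,0,0]],[1,[0,0,0],[0.051,0,0]],[1,[0,0,0],[0.051,0,0]],[1,[0,0,0],[0.051,0,0]]]';  python3 -m pendant '[[1,[0,0,0],[0,0,0]],[1,[0,0,0],[0,0,0]],[1,[0,0,0],[0,0,0]],[1,[0,0,0],[0,0,0]],[1,[0,0,0],[0,0,0]]]'; python3 -c "
from h import *
goal([.506,-.0415,.143],yaw=YAW-np.pi/2)
snap('wrist','w5')"
```

```text
t: 11.8
tool_pos: [0.5081, -0.0396, 0.149]
eef_rot: [2.28, 1.565, 0.776]
contact_force: [5.7, 14.2, 3.3]
width: 0.104
t: 12.22
tool_pos: [0.5082, -0.0395, 0.149]
eef_rot: [2.286, 1.565, 0.787]
contact_force: [5.7, 14.5, 2.7]
width: 0.109
t 12.22 tcp [ 0.5082 -0.0395  0.149 ] F [ 5.7 14.5  2.7] w 0.11 q [-0.25  0.23 -0.24  1.1   0.    1.25]
shift share [ 0.024 -0.009  0.007] rows 0.2  turn share [ 0.0178 -0.0019 -0.0021] rows 0.3
```

View pics/w5.png

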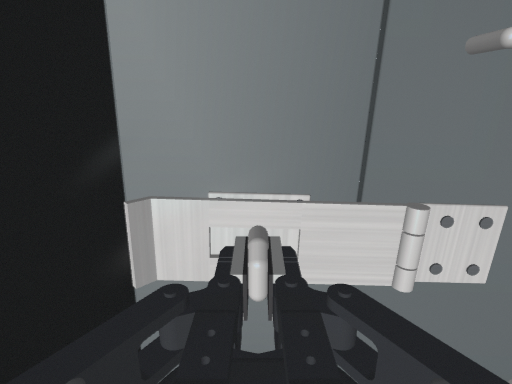

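The staple, gripped at (258,265), now stands crosswise over the strap. I'll release it and lift away.

```bash
python3 -m pendant '[[0.3,[0,0,0],[0,0,0]],[0.3,[0,0,0],[0,0,0]],[0.3,[0,0,0],[0,0,0]],[0.3,[0,0,0],[0,0,0]],[0.3,[0,0,0],[0,0,0]]]';  python3 -m pendant '[[0.3,[-0.04,0,0],[0,0,0]],[0.3,[-0.1,0,0],[0,0,0]],[0.3,[-0.15,0,0],[0,0,0]],[0.3,[-0.1,0,0],[0,0,0]],[0.3,[0,0,0],[0,0,0]]]'; python3 -c "
from h import *
goal([.506,-.0415,.143],yaw=YAW-np.pi/2)
snap('wrist','w6');snap('scene','s6');snap('top','t6')
a=cv2.imread('pics/s6.png')[150:275,180:305]; cv2.imwrite('pics/c9.png',cv2.resize(a,None,fx=4.8,fy=4.8,interpolation=2))"
```

```text
t: 12.68
tool_pos: [0.5066, -0.0418, 0.1481]
eef_rot: [-0.421, 1.57, -1.922]
contact_force: [0.1, 0.5, 0.1]
width: 0.352
t: 13.1
tool_pos: [0.5083, -0.042, 0.2515]
eef_rot: [1.239, 1.563, -0.262]
contact_force: [-0.4, -0.0, -0.9]
width: 0.351
t 13.1 tcp [ 0.5083 -0.042   0.2515] F [-0.4 -0.  -0.9] w 0.35 q [-0.25  0.18 -0.03  1.35 -0.    1.25]
shift share [ 0.434 -0.013 -0.004] rows 2.6  turn share [ 0.0169  0.0013 -0.0039] rows 0.3
```

View pics/w6.png

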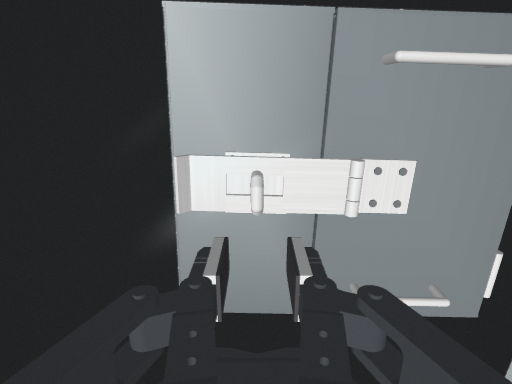

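View pics/s6.png

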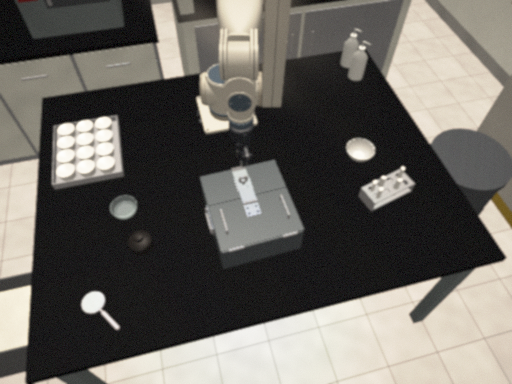

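View pics/c9.png

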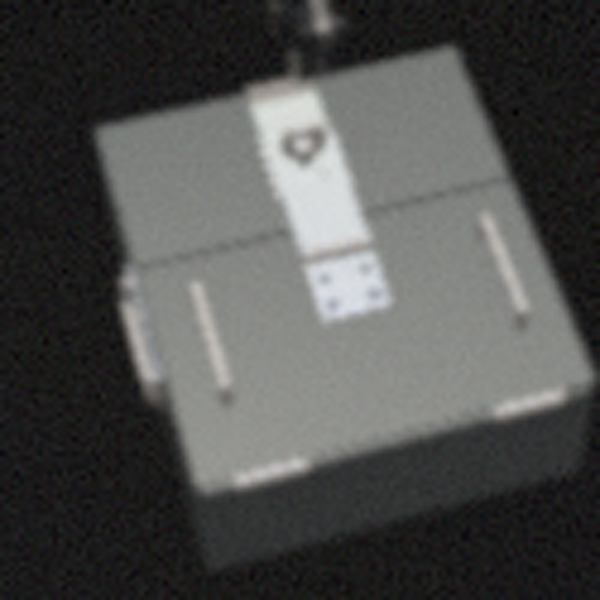

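The staple at (257,192) is crosswise, the strap lies across the deck, and the bystanders are where they were. Before handing in, I'll check strap height, lid height and staple angle numerically.

```bash
python3 - <<'E'
from h import *
def med(u0,u1,v0,v1): return np.median([pt('w6',u,v) for u in range(u0,u1,2) for v in range(v0,v1,2)],axis=0).round(4)
print('tab end',med(194,222,162,208),'mid',med(292,340,165,208),'deck',med(190,290,90,140),'lid',med(345,380,90,140))
a,b=pt('w6',257.5,175,.170),pt('w6',257.5,211,.170); d=b-a
print('staple',a,b,np.arctan2(d[1],d[0])-YAW)
E
```

```text
tab end [ 0.4653 -0.0429  0.1342] mid [ 0.5585 -0.0382  0.1341] deck [0.4892 0.0175 0.1272] lid [0.5911 0.0248 0.1271]
staple [ 0.50697904 -0.02221812  0.17      ] [ 0.50898215 -0.05080308  0.17      ] -1.5368349199517906
```

The strap is 7 mm above the deck at both its tab end and its middle, so it's flat. The lid is level with the deck, and the staple stands at -1.54 rad.

```bash
python3 -c "
from h import *
print(r.hand_in())"
```

```text
the job is handed in; nothing more can be done
None
```

The hasp is closed and locked, and I handed the job in at about 13 s of the 58 s allowed; no verdict is reported.

I pushed the hasp over from behind with the shut fingers and pressed it flat over the staple, with contact at about 31 N. I then pinched the staple's eye, turned it about 88° clockwise, let go and lifted the arm clear.

Last checks before handing in:
- **Hasp:** flat, 7 mm above the deck at both its tab end and its middle.
- **Lid:** level with the deck, so shut.
- **Staple:** about -1.54 rad, crosswise (1.22 needed).
- **Bystanders:** the rack, basin, dish and counterweight looked unmoved in the scene picture; I compared them by eye and did not measure.
- **Robot:** clear of everything at z = 0.25 m, with contact force about zero.

None of these checks failed. Depth readings from the wrist camera came out about 3 mm low on every surface, so I relied on height differences.

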